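Load a solder reel and snap its retaining cap home

TASK

Load the solder reel onto the upright spindle of the round reel stand so that it sits right down on the foot, then put the retaining cap, flange down, on the spindle's nose and press until it snaps fully home on the shoulder. Do not let up after the click: the job ends with the gripper still pushing the cap firmly down (several newtons, but without brute force). Leave the other things on the bench where they lie.

Things in the scene. Friction and masses are not known exactly. Their poses are not given: they have to be found in the camera images.
- reel_stand: Reel stand, fixed: round grey foot 92 mm across, 12 mm thick, with an upright steel spindle in its middle. Origin: centre of the foot's underside, z up along the spindle. A boss 38 mm across, top at z = 14 mm, carries the reel. The spindle is 22 mm across up to a flat shoulder at z = 55 mm; above it a nose 12 mm across with a tapered tip ends at z = 77 mm.
- shoulder: Steel shoulder of the spindle (part of the stand, same origin and axes): flat ring 22 mm across at z = 55 mm, where the cap comes to rest. The cap's lip meets the balls about 11 mm above home; the push needed rises to 8 to 12 N over the next 4 mm, then suddenly drops: the balls now draw the cap down (up to 10 N) until it stops hard on the shoulder.
- nose_tip (a point): Centre of the tip of the spindle's nose, 77 mm above the stand's underside. Three spring-loaded steel balls in the nose (centres 62.5 mm above the stand's underside) stand out to 18 mm across and yield inward; they click the cap in place.
- reel: Reel of solder wire: black flanges, silvery winding, 54 mm across, 38 mm high, about 180 g, through bore 27 mm across; on one flange on the mat (3 mm high). Origin: centre of its underside, z up along the bore; both ends are alike. Mounted, its underside is 14 mm above the stand's origin and its top 52 mm, 3 mm below the shoulder.
- snap_cap: Grey plastic retaining cap, 36 mm high, 30 g, flange down on the mat: flange 44 mm across, 4 mm thick; on it a ribbed round grip tower 28 mm across up to the closed top. Origin: centre of the flange's underside, z up. Bore from below: a lip 15 mm across, 3.5 mm high, then 20 mm across up to 27 mm. Home, its origin is 55 mm above the stand's origin.
- solder_tin: Bystander: round green tin, 68 mm across, 23 mm high. Origin: centre of its underside.
- parts_box: Bystander: small clear box of terminals, 41x59x22 mm. Origin: centre of its underside.
- screwdriver_red: Bystander: red screwdriver lying flat, 145 mm long along its y axis, 17 mm high. Origin: its middle, underside.
- board_blue: Bystander: small blue circuit board, 20x27x11 mm. Origin: centre of its underside.
- usb_charger: Bystander: white block charger, 59x31x20 mm. Origin: centre of its underside.
Things that resemble listed ones, but are neither listed nor needed, are in the scene too. What is shaped like the snap_cap but blue is not meant.

How it is judged:
By the outcome, as a careful person would: the job done as asked, in the order asked, and still so for the second after the job is handed in, while the arm keeps its last pose, push and grip.
It also fails if it takes over 72 s, if anything falls off the work surface, if the arm or the gripper's body presses on something with over 40 N, if the wrist force passes 120 N, or if a joint passes its speed limit or range.

ROBOT

A 6-joint arm with a two-finger parallel gripper is mounted at the origin on a cart in front of the work surface, level with it; the furniture and walls round the work are solid. World frame = base frame: x ahead of the robot, y to its left, z up, the work surface at z = 0. Lengths are in m, angles in degrees, forces in N, time in s.
With the tool pointing down it reaches from about 0.25 to 0.725 m from the base axis. Payload 9.7 kg.
Tool frame: the origin (TCP) lies midway between the tips of the shut fingers; the grasp point (between the pads) lies bot.hold_point_z behind it (bot.hold_point_z is the distance from the TCP to the grasp point, in m); z points along the fingers, y is the line along which they close (so a half turn about z gives the same grasp; the last joint's range is limited). The gripper opens to 85 mm and grips with 20 to 120 N. Pads are 22 mm wide; open, the fingers measure 114 mm over their backs; the gripper's body (76 mm by 85 mm) begins 54 mm behind the grasp point. The pads swing forward as they close: fully open they stand 13 mm farther back than shut.
Start: joints at [65.432, 4.979, 10.078, 95.1, 0, 90], TCP at [0.229, 0.5, 0.231] pointing down, gripper open.
Joint ranges: [-179.16, 179.16], [-48.56, 103.87], [-65.8, 70.77], [-126.05, 130.52], [-82.76, 87.17], [-180, 180]. Speed limits (degrees/s): [127.2, 127.2, 147.25, 180, 180, 180].

INTERFACE

Orientations are given as [roll, pitch, yaw] about the fixed x, y, z axes, in that order (R = Rz(yaw) Ry(pitch) Rx(roll)).
In Python, from workcell import bot, camera, camera_model, ticket gives the robot as it stands.
- The arm moves only by the tool send_rows, never from a script. Its argument "targets" is text: rows parted by semicolons, each of 5 numbers parted by spaces: the shift along the tool's x, y, z in mm, then the turn about the tool's z in degrees, then the closure in counts, from 0 (fully open) to 255 (shut). A call has 1 to 20 rows; each row is the pose to reach, as a shift and turn from the pose commanded when the call began, along the tool's axes at that moment; what a row does not reach only later rows make up. A row lasts 1/8 s, in which the tool goes at most 62.5 mm and 10.7 degrees, less where a joint would pass 70% of its speed; a pose out of reach is approached as far as the arm can. A call with a gripper value outside its range is refused whole. The fingers move at their own pace and stop on an object; "newtons" is the grip in N (left out, the last holds). Time passes only in rows, so rows that repeat a pose let the fingers close. It gives the time, the measured TCP pose, the force, the opening and the grip force at its end, in the units of the state.
- bot.get_obs(): the state, without advancing time (a new reading comes with each control period).
- camera(name): name is "scene" or "side" or "wrist"; returns the picture (400x640x3 uint8, blue, green, red); there is no depth.
- camera_model(name): a dict with "K" (3x3 intrinsics, pixels), "pose" (4x4, takes a point from camera to world coordinates); the wrist camera has in their place "T_tool_cam" (4x4, takes a point from camera to tool coordinates, whose origin is the TCP and whose axes are the flange's). Camera axes: x right, y down, z forward; pixel columns grow to the right and rows downward; lengths in m; the calibration is good to about 2 mm. A picture is of the moment at which its call begins: read the wrist's pose just before it. camera_model takes no time and is no camera call.
- ticket.job_done(): hands the job in; it is judged then, once.
The state is a dict: "time": time; "q": joint angles; "qd": joint speeds; "joint_efforts": joint torques, N m; "ee_pos": TCP position; "tcp_rot": TCP orientation; "wrist_force": force on the tool from outside, world axes, zero at the start; "torque": the same for the moment, N m; "opening": finger opening in m; "grasp_force": force on a finger pad.
Only numpy, scipy, OpenCV 4.12 (cv2) and the standard library are available. Lean on these libraries where they do the work, as an engineer would, in place of code of your own. Each camera call takes 0.05 s, during which the arm holds its last target. There are 200 camera calls.

## Working session

There is one attempt and no reset: what is moved stays moved. The work goes in short steps, Python scripts to look and compute and a tool call to move; the robot and the scene stay as the last step left them, time stands still between calls to the robot, and variables do not carry over. Pictures are saved under pics/ and viewed, at most 10 in all, crops included, and the job is handed in when it is done.

Besides the shell and the picture viewer there is one more tool, called after "Request:" by a JSON object that holds its "method" and its "body", one argument or row to a line. send_rows: Moves the arm, as the interface text tells. Its arguments: {"type":"object","properties":{"targets":{"type":"string"},"newtons":{"type":"number"}},"required":["targets"]}

```bash
mkdir -p pics
python3 - <<'E'
from workcell import bot,camera,camera_model
import cv2,numpy as np
o=bot.get_obs();print(o['time'],o['ee_pos'],o['tcp_rot'],o['opening'],bot.hold_point_z,o['wrist_force'])
for n in('scene','side','wrist'):
    im=camera(n);cv2.imwrite(f'pics/{n}0.png',im);m=camera_model(n);print(n,{k:np.round(v,4).tolist() if hasattr(v,'__len__') else v for k,v in m.items()})
E
```

```text
0.0 [0.22859928 0.49998529 0.23054623] [-1.79920090e+02  1.64097204e-03  1.55431321e+02] 0.08538679947279043 0.0187 [ 0.03090198 -0.39024416 -0.28739888]
scene {'K': [[367.506, 0.0, 321.865], [0.0, 367.506, 200.6933], [0.0, 0.0, 1.0]], 'pose': [[0.7109, -0.5254, 0.4676, 0.0061], [-0.7031, -0.5477, 0.4535, -0.4239], [0.0178, -0.6512, -0.7587, 0.7706], [0.0, 0.0, 0.0, 1.0]]}
side {'K': [[488.5818, 0.0, 318.0143], [0.0, 488.5818, 199.8266], [0.0, 0.0, 1.0]], 'pose': [[-0.8994, -0.2809, 0.3348, 0.0829], [-0.4367, 0.5454, -0.7154, 0.8136], [0.0183, -0.7897, -0.6132, 0.768], [0.0, 0.0, 0.0, 1.0]]}
wrist {'K': [[355.6459, 0.0, 328.671], [0.0, 355.6459, 205.5908], [0.0, 0.0, 1.0]], 'T_tool_cam': [[-0.0002, -0.956, -0.2934, 0.0744], [1.0, -0.0005, 0.001, -0.0016], [-0.0011, -0.2934, 0.956, -0.1423], [0.0, 0.0, 0.0, 1.0]]}
```

View pics/scene0.png

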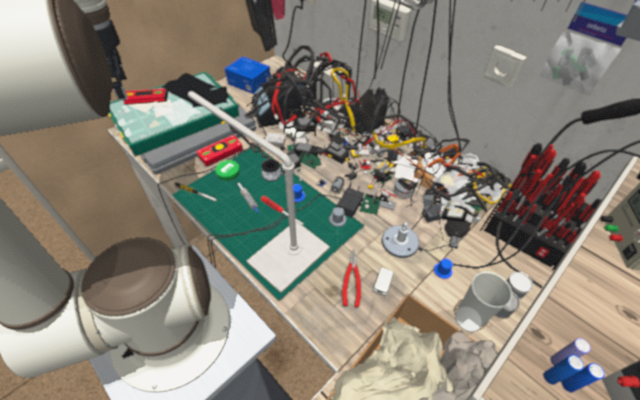

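View pics/side0.png

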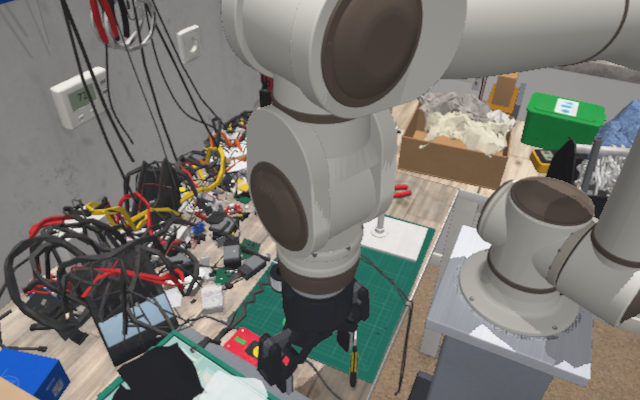

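The scene view shows the stand at about (402,240), a grey cap at about (338,214) and a possible reel at (271,170). A lamp stands at (293,250). The arm blocks the side view. I'll enlarge the scene picture.

```bash
cat > h.py <<'E'
import numpy as np,cv2
from workcell import bot,camera,camera_model
from scipy.spatial.transform import Rotation as R
def tool():
    o=bot.get_obs();T=np.eye(4);T[:3,:3]=R.from_euler('xyz',o['tcp_rot'],degrees=True).as_matrix();T[:3,3]=o['ee_pos'];return T
def cam(n,T=None):
    m=camera_model(n);return m['K'],(m['pose'] if n!='wrist' else (tool() if T is None else T)@m['T_tool_cam'])
def px2w(n,u,v,z,T=None):
    K,P=cam(n,T);d=P[:3,:3]@np.linalg.solve(K,[u,v,1]);return P[:3,3]+d*(z-P[2,3])/d[2]
def w2px(n,p,T=None):
    K,P=cam(n,T);c=K@(P[:3,:3].T@(np.array(p)-P[:3,3]));return c[:2]/c[2]
def crop(im,x0,y0,x1,y1,s,f):cv2.imwrite(f,cv2.resize(im[y0:y1,x0:x1],None,fx=s,fy=s,interpolation=cv2.INTER_CUBIC))
E
python3 - <<'E'
from h import *
im=cv2.imread('pics/scene0.png');crop(im,170,130,470,320,2.66,'pics/s0c.png')
for n,u,v,z in(('stand foot',402,241,.012),('cap top',338,208,.039),('reel top',271,163,.041),('lamp base',293,250,0),('bluecap',444,266,.03),('bluecap2',298,190,.03)):print(n,px2w('scene',u,v,z).round(3))
E
```

```text
stand foot [ 0.525 -0.203  0.012]
cap top [ 0.47  -0.033  0.039]
reel top [0.451 0.214 0.041]
lamp base [ 0.316 -0.028  0.   ]
bluecap [ 0.527 -0.319  0.03 ]
bluecap2 [0.443 0.091 0.03 ]
```

View pics/s0c.png

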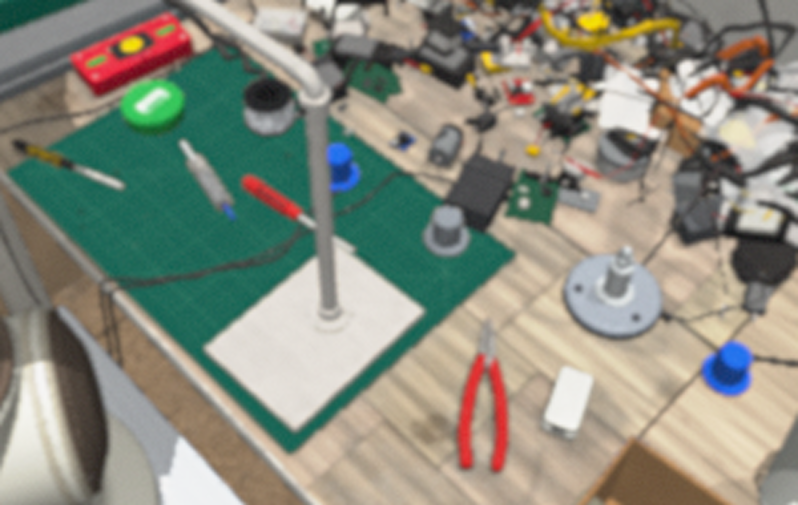

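View pics/wrist0.png

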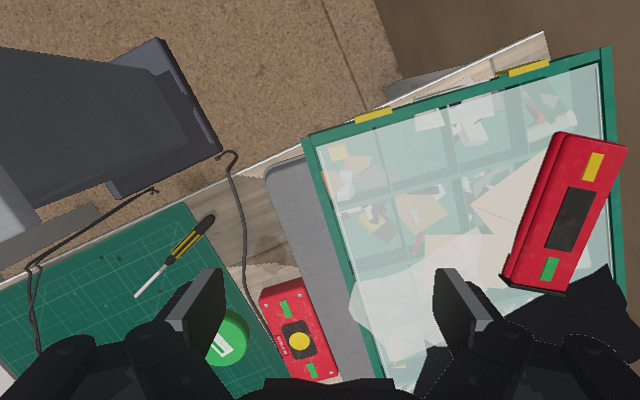

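The crop shows:
- **Reel:** black top, scene pixel about (270.8,166).
- **Grey cap:** about (338,211).
- **Stand spindle:** tip about (404.6,225).
- **Blue decoy caps:** one by the reel, one far right.
- **Lamp:** the post runs from (294,249) up to (289,166), and its arm runs to (190,95).

Next I'll work out how high the lamp is.

Run:
```python
from h import *
b=px2w('scene',294,249.5,.005);print(b)
for h in np.arange(.1,.6,.05):print(h.round(2),w2px('scene',[b[0],b[1],h]).round(1),px2w('scene',190,95,h).round(3))
print('reel',px2w('scene',270.8,166,.041),'cap',px2w('scene',338,211-1,.039),'tip',px2w('scene',404.6,224.7,.077),px2w('scene',400.5,240.5,.012))
```

```text
[ 0.31712268 -0.03126436  0.005     ]
0.1 [292.3 226.4] [0.428 0.578 0.1  ]
0.15 [291.3 212.6] [0.397 0.503 0.15 ]
0.2 [290.2 197.4] [0.365 0.429 0.2  ]
0.25 [289.  180.5] [0.334 0.354 0.25 ]
0.3 [287.7 161.8] [0.302 0.279 0.3  ]
0.35 [286.2 140.9] [0.271 0.205 0.35 ]
0.4 [284.5 117.4] [0.239 0.13  0.4  ]
0.45 [282.5  90.7] [0.208 0.055 0.45 ]
0.5 [280.3  60.1] [ 0.176 -0.02   0.5  ]
0.55 [277.8  24.9] [ 0.145 -0.094  0.55 ]
reel [0.44236942 0.20481585 0.041     ] cap [ 0.46473929 -0.03767165  0.039     ] tip [ 0.52226604 -0.1981203   0.077     ] [ 0.52331152 -0.19982931  0.012     ]
```

Run:
```python
from h import *
for z in np.arange(.25,.75,.05):
    print(z.round(2),w2px('side',[.229,.5,z]).round(0),'midradius',w2px('side',[.229*.6,.5*.6,z]).round(0),w2px('scene',[.229,.5,z]).round(0), w2px('scene',[.229*.6,.5*.6,z]).round(0))
for z in(0,.1,.2,.25,.3,.35): print('lamp',z,w2px('side',[.317,-.031,z]).round(0),w2px('side',[.307,.293,z]).round(0),w2px('wrist',[.307,.293,z]).round(0),w2px('wrist',[.307,.15,z]).round(0))
```

```text
0.25 [315. 363.] midradius [433. 279.] [122.  87.] [123. 141.]
0.3 [315. 337.] midradius [439. 254.] [113.  68.] [113. 122.]
0.35 [316. 309.] midradius [446. 226.] [104.  48.] [103. 101.]
0.4 [317. 277.] midradius [453. 196.] [94. 26.] [91. 78.]
0.45 [318. 241.] midradius [461. 163.] [84.  2.] [77. 52.]
0.5 [319. 199.] midradius [469. 125.] [ 72. -25.] [62. 22.]
0.55 [320. 152.] midradius [479.  84.] [ 58. -54.] [ 45. -12.]
0.6 [321.  97.] midradius [490.  37.] [ 44. -88.] [ 26. -50.]
0.65 [323.  32.] midradius [503. -16.] [  27. -125.] [  3. -95.]
0.7 [325. -46.] midradius [517. -77.] [   8. -167.] [ -24. -147.]
lamp 0 [379. 234.] [324. 338.] [200. 300.] [100. 342.]
lamp 0.1 [383. 200.] [326. 303.] [162. 359.] [ 37. 409.]
lamp 0.2 [388. 163.] [327. 262.] [ 94. 466.] [-74. 528.]
lamp 0.25 [391. 143.] [328. 240.] [ 33. 561.] [-169.  630.]
lamp 0.3 [393. 121.] [329. 215.] [-69. 722.] [-322.  794.]
lamp 0.35 [396.  98.] [331. 188.] [-280. 1054.] [-612. 1105.]
```

Request:
{"method": "send_rows", "body": {
  "targets": "-80 0 -10 10 0;-160 0 -20 20 0;-243 1 -20 30 0;-243 1 -20 30 0;-270 -60 -10 40 0;-295 -120 5 50 0;-317 -180 30 60 0;-317 -180 30 65.4 0;-317 -180 30 65.4 0;-317 -180 30 65.4 0;-317 -180 30 65.4 0;-317 -180 30 65.4 0"
}}

```text
time: 1.65
ee_pos: [0.4422, 0.2054, 0.2013]
tcp_rot: [-180.0, -0.0, 90.1]
wrist_force: [0.3, 1.0, 1.1]
opening: 0.0854
grasp_force: 0.0
```

Run:
```python
from h import *
o=bot.get_obs();print(o['time'],o['q'].round(1) if hasattr(o['q'],'round') else o['q'],o['ee_pos'],o['tcp_rot'],o['wrist_force'])
w=camera('wrist');s=camera('side');cv2.imwrite('pics/w1.png',w);cv2.imwrite('pics/s1.png',s)
cv2.imwrite('pics/v1.png',cv2.vconcat([cv2.resize(w,(480,300)),cv2.resize(s,(480,300))]))
print(w2px('wrist',[.442,.205,.041]))
```

```text
1.65 [ 24.9  -4.1  -2.4  91.7   0.  114.8] [0.44218827 0.20541613 0.20132309] [-1.79996810e+02 -5.33405997e-04  9.01285571e+01] [0.26781593 1.04704101 1.06307407]
[328.73850984 184.55358911]
```

View pics/v1.png

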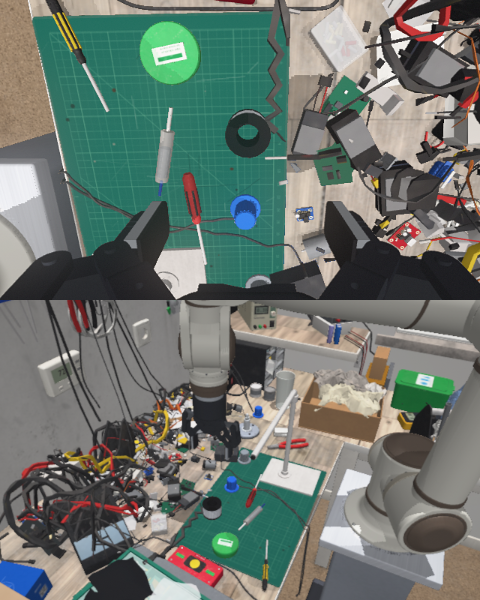

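The reel shows at about (331,177) in wrist pixels. Pile parts lie close on its +x side, so the fingers should close along y. The lamp bar's end at about (336,213) in the side view confirms it is level at about z=0.29, x=0.31. I'll enlarge for precision.

Run:
```python
from h import *
w=cv2.imread('pics/w1.png')
crop(w,240,80,440,230,4,'pics/w1c.png')
T=tool()
# dark flange blob
g=cv2.GaussianBlur(w,(3,3),0).max(2);m=(g<60).astype('uint8')
n,l,st,c=cv2.connectedComponentsWithStats(m)
i=l[177,331-20] or l[177,331+22];print(st[i],c[i])
cs,h=cv2.findContours((l==i).astype('uint8'),cv2.RETR_CCOMP,cv2.CHAIN_APPROX_NONE)
for k in cs:
    if len(k)>30:
        e=cv2.fitEllipse(k);print(len(k),e,px2w('wrist',*e[0],.041))
```

```text
[ 301  151   59   59 2267] [330.0608734  180.85707984]
168 ((330.0646057128906, 179.94509887695312), (57.417320251464844, 58.586151123046875), 93.80017852783203) [0.44314823 0.20912273 0.041     ]
71 ((330.0959777832031, 175.46177673339844), (22.26087760925293, 28.40167999267578), 88.28015899658203) [0.44316515 0.21310124 0.041     ]
```

View pics/w1c.png

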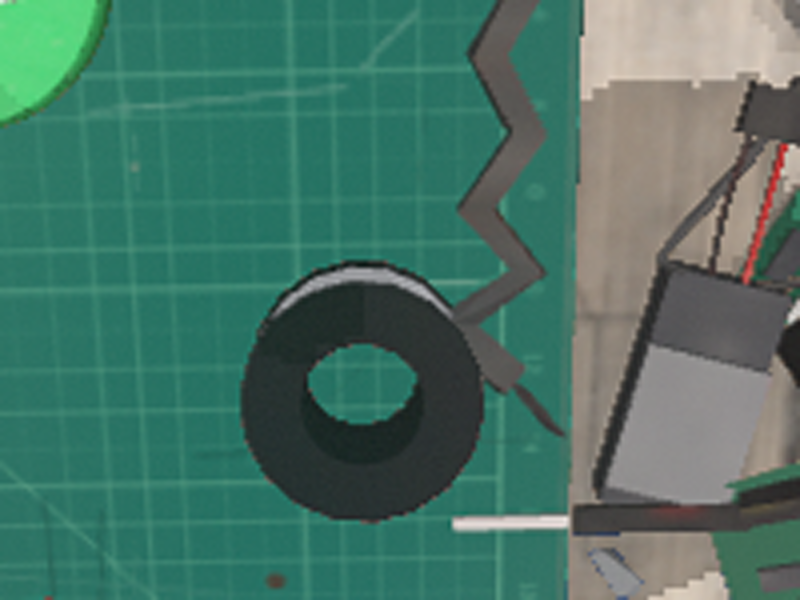

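Request:
{"method": "send_rows", "body": {
  "targets": "3 1.5 0 -10 0;3 1.5 0 -20 0;3 1.5 0 -30 0;3 1.5 0 -40 0;3 1.5 0 -50 0;3 1.5 0 -60 0;3 1.5 0 -70 0;3 1.5 0 -80 0;3 1.5 0 -89.9 0;3 1.5 0 -89.9 0;3 1.5 0 -89.9 0;3 1.5 0 -89.9 0"
}}

```text
time: 3.25
ee_pos: [0.4436, 0.2077, 0.2013]
tcp_rot: [-180.0, -0.0, 179.8]
wrist_force: [-0.2, -0.1, 0.0]
opening: 0.0856
grasp_force: 0.0
```

```bash
cat >> h.py <<'E'
def top(w,u,v,thr,inv=True):
    g=cv2.GaussianBlur(w,(3,3),0).max(2);m=((g<thr) if inv else (g>=thr)).astype('uint8')
    n,l,st,c=cv2.connectedComponentsWithStats(m);i=l[v,u]
    return st[i],c[i],l==i
E
python3 - <<'E'
from h import *
print(bot.get_obs()['ee_pos'],bot.get_obs()['tcp_rot'],bot.get_obs()['q'])
w=camera('wrist');cv2.imwrite('pics/w2.png',w)
u,v=w2px('wrist',[.4437,.2088,.041]);print(u,v)
g=cv2.GaussianBlur(w,(3,3),0).max(2)
for dv in(-4,0,4,8):
    print(g[int(v)+dv,int(u)-45:int(u)+46:1].tolist())
print([int(x) for x in g[int(v)-45:int(v)+46,int(u)]])
E
```

```text
[0.44362077 0.20773583 0.20128539] [-1.79998499e+02 -7.73519875e-04  1.79814835e+02] [ 2.50930425e+01 -3.77352044e+00 -2.08224390e+00  9.16926169e+01
 -1.02690334e-03  2.52782077e+01]
331.50516753384346 186.1455023817563
[117, 117, 118, 117, 118, 122, 124, 120, 116, 115, 116, 116, 116, 117, 106, 78, 58, 56, 56, 57, 57, 56, 55, 56, 56, 56, 55, 55, 55, 53, 46, 48, 74, 104, 117, 122, 121, 116, 114, 113, 114, 114, 114, 113, 114, 117, 121, 118, 113, 113, 113, 112, 111, 111, 113, 115, 109, 81, 51, 41, 46, 50, 51, 51, 51, 50, 51, 51, 51, 50, 50, 51, 51, 50, 52, 74, 105, 116, 113, 112, 113, 113, 113, 113, 113, 114, 118, 117, 114, 112, 112]
[113, 113, 113, 113, 114, 119, 122, 118, 114, 113, 113, 113, 114, 115, 104, 78, 59, 57, 58, 58, 57, 56, 56, 57, 57, 56, 56, 56, 56, 52, 45, 41, 41, 40, 48, 71, 98, 112, 114, 114, 113, 113, 112, 112, 112, 116, 121, 118, 114, 113, 113, 114, 113, 101, 76, 51, 39, 38, 37, 39, 45, 51, 52, 52, 51, 51, 51, 51, 51, 51, 51, 51, 51, 50, 58, 87, 113, 116, 113, 113, 113, 113, 113, 113, 112, 115, 119, 118, 114, 113, 113]
[115, 115, 115, 115, 115, 118, 123, 121, 117, 11
[... 456 characters left out ...]
 57, 56, 56, 56, 56, 56, 55, 55, 54, 51, 45, 42, 41, 41, 41, 41, 41, 41, 41, 41, 40, 40, 41, 41, 40, 40, 40, 40, 40, 40, 40, 39, 39, 40, 44, 49, 51, 52, 51, 51, 51, 52, 52, 51, 51, 51, 51, 51, 51, 50, 62, 92, 117, 121, 116, 113, 113, 113, 112, 113, 113, 113, 115, 118, 117, 114, 113, 113]
[124, 122, 120, 120, 120, 120, 122, 108, 70, 68, 119, 150, 151, 129, 80, 53, 53, 54, 53, 53, 54, 54, 53, 53, 54, 54, 53, 52, 51, 70, 107, 121, 118, 117, 116, 115, 116, 117, 120, 123, 121, 117, 116, 116, 116, 116, 116, 118, 102, 65, 41, 40, 41, 41, 40, 41, 41, 41, 41, 46, 52, 55, 55, 54, 54, 54, 54, 55, 54, 54, 55, 55, 55, 66, 94, 118, 124, 122, 117, 114, 113, 113, 115, 117, 122, 130, 147, 146, 138, 128, 128]
```

Request:
{"method": "send_rows", "body": {
  "targets": "-10 -50 0 0 0;-22 -100 0 0 0;-22 -160 0 0 0;-22 -220 0 0 0;-22 -246 0 0 0;-22 -246 0 0 0;-22 -246 0 0 0;-22 -246 0 0 0"
}}

```text
time: 4.3
ee_pos: [0.4654, -0.0374, 0.2013]
tcp_rot: [180.0, -0.0, 180.0]
wrist_force: [0.0, 0.4, 0.1]
opening: 0.0857
grasp_force: 0.0
```

Run:
```python
from h import *
T=tool();print(T[:3,3],px2w('wrist',331.5,184.9,.041),px2w('wrist',331.3,184.9,.041,np.block([[T[:3,:3],np.array([[.44362],[.20774],[.20129]])],[0,0,0,1]])))
w=camera('wrist');cv2.imwrite('pics/w3.png',w)
```

```text
[ 0.46536963 -0.03736558  0.20126039] [ 0.46429049 -0.03625786  0.041     ] [0.44254801 0.2086731  0.041     ]
```

Request:
{"method": "send_rows", "body": {
  "targets": "-20 -50 -20 0 0;-40 -100 -36 0 0;-57 -160 -36 0 0;-57 -160 -36 0 0;-57 -160 -36 0 0;-57 -160 -36 0 0;-57 -160 -36 0 0"
}}

```text
time: 5.22
ee_pos: [0.5221, -0.1973, 0.2378]
tcp_rot: [-180.0, 0.0, -180.0]
wrist_force: [-0.0, 0.4, 0.5]
opening: 0.0854
grasp_force: 0.0
```

Run:
```python
from h import *
T=tool();print(T[:3,3],bot.get_obs()['tcp_rot'])
w=camera('wrist');cv2.imwrite('pics/w4.png',w)
print(w2px('wrist',[.523,-.199,.077]),w2px('wrist',[.523,-.199,.055]),w2px('wrist',[.523,-.199,.012]))
a=cv2.imread('pics/w3.png')[60:260,230:430];b=w[60:260,230:430]
cv2.imwrite('pics/v3.png',cv2.resize(cv2.hconcat([a,b]),(800,400),interpolation=cv2.INTER_CUBIC))
cv2.imwrite('pics/v3n.png',0*b)
```

```text
[ 0.52214406 -0.19727982  0.2377616 ] [-1.79988184e+02  3.88590836e-02 -1.79977958e+02]
[328.52953657 186.77919193] [328.51494885 181.0466283 ] [328.49117175 171.70289964]
```

View pics/v3.png

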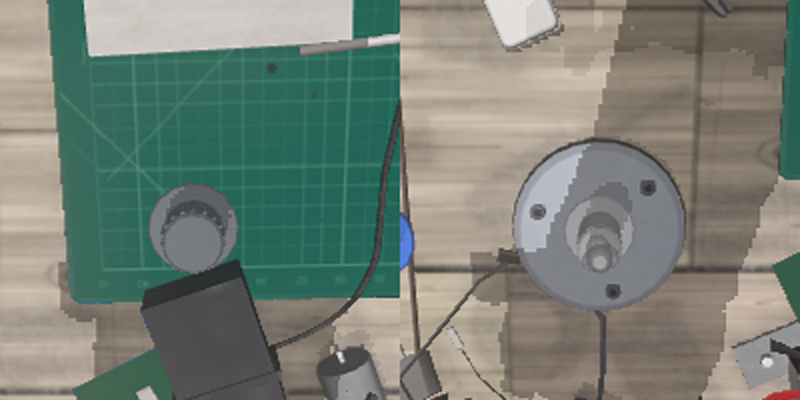

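Left half is the cap: tower top at about (327,181), flange centre (326.5,174), with a black box close on its +x/+y side. I'll grip it at yaw about 201, parallel to that box's face. Right half is the stand: foot centre at about (329.6,172), tip at about (330,189). I'll refine these with ellipse fits.

Run:
```python
from h import *
def TT(p,y=180):
    T=np.eye(4);T[:3,:3]=R.from_euler('xyz',[180,0,y],degrees=True).as_matrix();T[:3,3]=p;return T
S=TT([.52214,-.19728,.23776]);C=TT([.46537,-.03737,.20126])
b=cv2.imread('pics/w4.png').astype(int);a=cv2.imread('pics/w3.png').astype(int)
def fit(m,u,v):
    m=cv2.morphologyEx(m.astype('uint8'),cv2.MORPH_CLOSE,np.ones((5,5)));m=cv2.morphologyEx(m,cv2.MORPH_OPEN,np.ones((7,7)))
    n,l=cv2.connectedComponents(m);k,_=cv2.findContours((l==l[v,u]).astype('uint8'),0,1);k=max(k,key=len);return cv2.fitEllipse(cv2.convexHull(k)),cv2.boundingRect(k)
e,r=fit(b[...,0]>b[...,2],310,172);print('foot',e,r,px2w('wrist',*e[0],.012,S))
e,r=fit((a[...,1]-a[...,2]<25)&(a.max(2)>70),327,174);print('cap',e,r,px2w('wrist',*e[0],.007,C))
print('tower',px2w('wrist',327,181.5,.039,C),'tip',px2w('wrist',330,189,.077,S))
# reference: projected circles
t=np.linspace(0,2*np.pi,90)
def ell(c,rad,z,T):return cv2.fitEllipse(np.float32([w2px('wrist',[c[0]+rad*np.cos(x),c[1]+rad*np.sin(x),z],T) for x in t]))
print(ell([.523,-.199],.046,.012,S),ell([.4643,-.0363],.022,.007,C),ell([.4643,-.0363],.014,.039,C))
np.set_printoptions(linewidth=250)
print(b[180:202,318:344].max(2))
print(a[160:200,327].max(1),a[182,305:350].max(1))
```

```text
foot ((329.31884765625, 172.5550537109375), (84.29593658447266, 85.54623413085938), 90.09610748291016) (287, 131, 85, 84) [ 0.52376221 -0.19790787  0.012     ]
cap ((326.1229553222656, 173.36453247070312), (44.4029541015625, 44.69821548461914), 149.42189025878906) (304, 152, 45, 44) [ 0.46121236 -0.04117176  0.007     ]
tower [ 0.46172867 -0.04022363  0.039     ] tip [ 0.52490303 -0.19750226  0.077     ]
((328.2740783691406, 170.28684997558594), (86.1432113647461, 87.51106262207031), 90.1325912475586) ((331.17413330078125, 176.0830535888672), (44.656925201416016, 45.571815490722656), 86.68758392333984) ((331.46429443359375, 184.14610290527344), (30.984296798706055, 31.832284927368164), 87.22830200195312)
[[132 124 141 165 168 168 121 118 130 124 126 125 124 119 113 113 132 134 133 133 128 124 111 154 158 159]
 [124 133 156 167 167 156 126 122 137 128 128 141 143 126 116 105 117 134 134 132 134 126 111 153 159 159]
 [149 144 164 167 166 122 127 125 131 121 114 113 113 105 109 107  92 120 132 133 135 128 131 156 160 159]
 [152 142 166 167 168 127 130 117 106 105 105 105 106 104 103 100
[... 1612 characters left out ...]
4 135 134 135 135 136 137 135 134]
 [134 134 136 136 134 136 135 135 136 137 136 136 135 136 134 135 134 135 134 134 135 134 135 136 134 135]
 [135 135 135 135 136 136 136 136 136 135 136 135 136 134 136 135 136 136 135 135 135 135 135 135 134 134]
 [136 136 135 136 137 136 135 136 135 136 136 135 136 136 135 136 138 138 139 138 139 138 136 136 135 135]]
[ 82  74  74  72  76  91  88 100 116 128 128 127 128 128 128 128 128 127 128 128 127 127 128 127 127 128 128 127 128 128 128 127 128 127 129 124 106  53  48  49] [102 111 130 131 130 110 100 119 130 129 129 130 130 130 128 130 129 129 129 130 128 127 128 128 128 127 128 129 129 127 127 128 128 128 129 110  91  95 125 128 129 123 105 103 102]
```

Request:
{"method": "send_rows", "body": {
  "targets": "15 60 0 0 0;30 120 0 0 0;45 180 0 0 0;60 240 0 0 0;70 300 0 0 0;79 360 10 0 0;79 406 40 0 0;79 406 90 0 0;79 406 140 0 0;79 406 180 0 0;79 406 205 0 0;79 406 220 0 0;79 406 227 0 0;79 406 233 0 0;79 406 234 0 0;79 406 234 0 0;79 406 234 0 0"
}}

```text
time: 7.4
ee_pos: [0.4439, 0.2078, 0.0037]
tcp_rot: [180.0, 0.0, 179.9]
wrist_force: [0.1, 0.2, 0.3]
opening: 0.086
grasp_force: 0.0
```

Run:
```python
from h import *
for i in range(6):
    w=camera('wrist');o=bot.get_obs();print(o['time'],(o['ee_pos']*1000).round(2),np.round(o['tcp_rot'],2),np.round(o['q'],3))
cv2.imwrite('pics/w5.png',w)
```

```text
7.45 [443.86 207.79   3.66] [1.7999e+02 3.0000e-02 1.7993e+02] [ 2.5087e+01 -1.2270e+00 -2.1631e+01  6.9562e+01 -1.0000e-03  2.5155e+01]
7.5 [443.81 207.75   3.58] [1.7999e+02 2.0000e-02 1.7993e+02] [ 25.084  -1.224 -21.638  69.561  -0.     25.156]
7.55 [443.75 207.73   3.49] [1.7999e+02 2.0000e-02 1.7993e+02] [ 25.085  -1.22  -21.644  69.558  -0.     25.157]
7.6 [443.74 207.73   3.45] [1.7999e+02 1.0000e-02 1.7993e+02] [ 25.085  -1.219 -21.648  69.555   0.     25.158]
7.65 [443.66 207.71   3.37] [1.8000e+02 1.0000e-02 1.7993e+02] [ 2.5088e+01 -1.2170e+00 -2.1655e+01  6.9555e+01 -1.0000e-03  2.5155e+01]
7.7 [443.65 207.7    3.34] [180.     0.   179.93] [ 2.5088e+01 -1.2150e+00 -2.1656e+01  6.9555e+01 -1.0000e-03  2.5155e+01]
```

Request:
{"method": "send_rows", "body": {
  "targets": "0.5 1 -1 0 0;0.5 1 -1 0 0;0.5 1 -1 0 255;0.5 1 -1 0 255;0.5 1 -1 0 255;0.5 1 -1 0 255;0.5 1 -1 0 255;0.5 1 -1 0 255;0.5 1 -1 0 255;0.5 1 -1 0 255",
  "newtons": 40
}}

```text
time: 8.95
ee_pos: [0.4433, 0.2088, 0.0046]
tcp_rot: [180.0, 0.0, 179.9]
wrist_force: [-1.1, -0.1, 4.7]
opening: 0.0533
grasp_force: 42.7
```

Request:
{"method": "send_rows", "body": {
  "targets": "0 0 -30 0 255;0 0 -80 0 255;0 0 -130 0 255;-20 -50 -130 0 255;-40 -110 -130 0 255;-60 -170 -130 0 255;-70 -230 -130 0 255;-84 -290 -130 0 255;-84 -350 -130 0 255;-84 -385 -130 0 255;-84 -400 -130 0 255;-84 -406.7 -130 0 255;-84 -406.7 -130 0 255;-84 -406.7 -130 0 255;-84 -406.7 -130 0 255;-84 -406.7 -130 0 255;-84 -406.7 -130 0 255"
}}

```text
time: 11.08
ee_pos: [0.5267, -0.1979, 0.1344]
tcp_rot: [-180.0, 0.0, 179.9]
wrist_force: [-0.2, 0.5, -2.3]
opening: 0.0533
grasp_force: 43.1
```

Run:
```python
from h import *
o=bot.get_obs();print((o['ee_pos']*1000).round(2),np.round(o['tcp_rot'],2),o['wrist_force'],o['opening'])
w=camera('wrist');s=camera('scene');d=camera('side');cv2.imwrite('pics/w6.png',w);cv2.imwrite('pics/s6.png',s);cv2.imwrite('pics/d6.png',d)
a=cv2.resize(w[100:400,170:490],(400,375));
u,v=[int(x) for x in w2px('scene',[.525,-.198,.1])];p,q=[int(x) for x in w2px('side',[.525,-.198,.1])];print(u,v,p,q)
A=cv2.resize(s[v-50:v+50,u-50:u+50],(400,400),interpolation=2);B=cv2.resize(d[max(q-50,0):q+50,p-50:p+50],(400,400),interpolation=2)
cv2.imwrite('pics/v6.png',cv2.hconcat([A,B]))
```

```text
[ 526.71 -197.9   134.36] [-1.8000e+02  1.0000e-02  1.7995e+02] [-0.22683157  0.4831118  -2.34320831] 0.05334103262040227
407 218 330 143
```

View pics/v6.png

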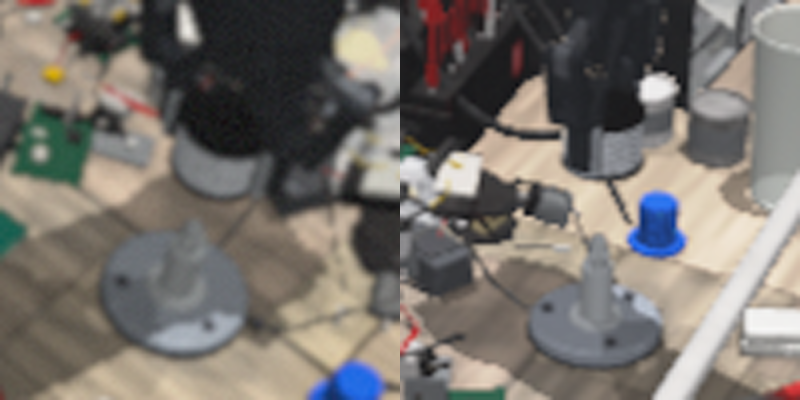

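Run:
```python
from h import *
t=np.linspace(0,2*np.pi,180)
for n in('scene','side'):
    print(n,'tip',w2px(n,[.5266,-.1983,.077]).round(1),'foot',w2px(n,[.5266,-.1983,.012]).round(1))
    p=np.array([w2px(n,[.5267+.027*np.cos(x),-.1979+.027*np.sin(x),.1328]) for x in t]);print('reel bottom umin,umax,vmax',p[:,0].min().round(1),p[:,0].max().round(1),p[:,1].max().round(1))
    for d in([.001,0],[0,.001]): print('per mm',(w2px(n,[.5266+d[0],-.1983+d[1],.077])-w2px(n,[.5266,-.1983,.077])).round(2))
```

```text
scene tip [405.8 223.7] foot [400.8 239.4]
reel bottom umin,umax,vmax 398.3 422.5 218.1
per mm [ 0.25 -0.23]
per mm [-0.34 -0.24]
side tip [329.4 150.5] foot [328.6 170.7]
reel bottom umin,umax,vmax 319.5 340.4 137.5
per mm [-0.34 -0.09]
per mm [-0.16  0.18]
```

Request:
{"method": "send_rows", "body": {
  "targets": "0 0 30 0 255;0 0 55 0 255;0 0 68 0 255;0 0 72 0 255;0 0 76 0 255;0 0 80 0 255;0 0 84 0 255;0 0 86 0 255;0 0 86 0 255;0 0 86 0 255"
}}

```text
time: 12.48
ee_pos: [0.5267, -0.1981, 0.0484]
tcp_rot: [-180.0, 0.0, 179.9]
wrist_force: [0.8, -0.4, -2.6]
opening: 0.0535
grasp_force: 43.1
```

Request:
{"method": "send_rows", "body": {
  "targets": "0 0 8 0 255;0 0 16 0 255;0 0 22 0 255;0 0 27 0 255;0 0 30 0 255;0 0 32 0 255;0 0 32 0 255;0 0 32 0 255"
}}

```text
time: 13.48
ee_pos: [0.5268, -0.1981, 0.0165]
tcp_rot: [-180.0, 0.0, 179.9]
wrist_force: [-0.2, 0.4, -2.7]
opening: 0.0532
grasp_force: 43.1
```

Request:
{"method": "send_rows", "body": {
  "targets": "0 0 1 0 255;0 0 1.5 0 255;0 0 1.5 0 255;0 0 1.5 0 255"
}}

```text
time: 13.98
ee_pos: [0.5269, -0.1982, 0.0157]
tcp_rot: [-180.0, 0.1, 179.9]
wrist_force: [-2.7, 1.0, 5.4]
opening: 0.0532
grasp_force: 43.9
```

Request:
{"method": "send_rows", "body": {
  "targets": "0 0 0 0 0;0 0 0 0 0;0 0 0 0 0;0 0 0 0 0;0 0 0 0 0;0 0 -20 0 0;0 0 -60 0 0;0 0 -120 0 0;0 0 -180 -10 0;0 0 -222 -21 0;0 0 -222 -21 0;0 0 -222 -21 0;0 0 -222 -21 0;0 0 -222 -21 0;0 0 -222 -21 0"
}}

```text
time: 15.85
ee_pos: [0.5265, -0.198, 0.2363]
tcp_rot: [180.0, -0.0, -159.1]
wrist_force: [-0.4, 0.0, 0.1]
opening: 0.0854
grasp_force: 0.0
```

Run:
```python
from h import *
o=bot.get_obs();print((o['ee_pos']*1000).round(2),np.round(o['tcp_rot'],2),o['wrist_force'],o['opening'])
w=camera('wrist');d=camera('side');cv2.imwrite('pics/w7.png',w);cv2.imwrite('pics/d7.png',d)
print(w2px('wrist',[.5266,-.1983,.077]),w2px('wrist',[.5266,-.1983,.052]))
A=cv2.resize(w[135:235,280:380],(500,500),interpolation=2);B=cv2.resize(d[105:205,300:360],(300,500),interpolation=2)
cv2.imwrite('pics/v7.png',cv2.hconcat([A,B]))
```

```text
[ 526.49 -198.02  236.26] [ 1.7997e+02 -4.0000e-02 -1.5908e+02] [-0.35511413  0.04052835  0.06551024] 0.08538121721134792
[329.81502506 186.7786168 ] [329.694935   180.30868422]
```

View pics/v7.png

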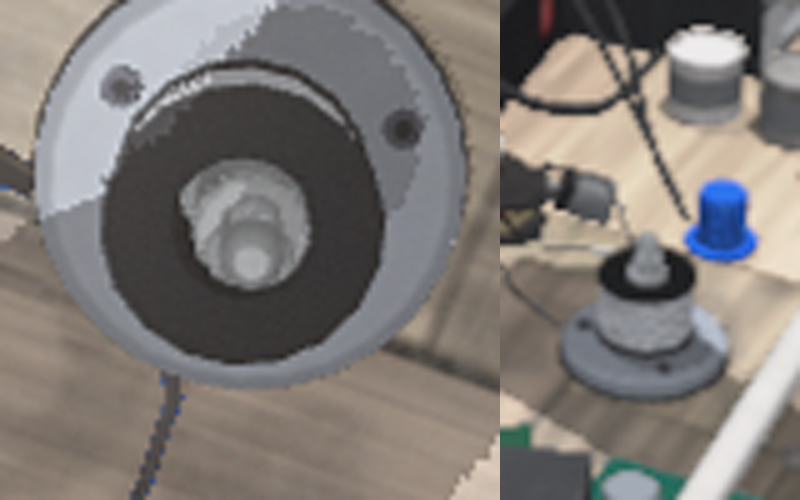

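The reel is seated on the boss and the spindle tip is at (330.2,187.4). Next I'll hover over the cap at the same yaw and the same relative height.

Request:
{"method": "send_rows", "body": {
  "targets": "2 50 0 0 0;3 100 10 0 0;4.5 150 30 0 0;4.5 170 38 0 0;4.5 170 38 0 0;4.5 170 38 0 0;4.5 170 38 0 0;4.5 170 38 0 0;4.5 170 38 0 0"
}}

```text
time: 17.08
ee_pos: [0.4618, -0.0413, 0.1987]
tcp_rot: [180.0, -0.0, -159.1]
wrist_force: [0.1, -1.4, 0.9]
opening: 0.0855
grasp_force: 0.0
```

Run:
```python
from h import *
T=tool();o=bot.get_obs();print((o['ee_pos']*1000).round(2),np.round(o['tcp_rot'],2))
w=camera('wrist');cv2.imwrite('pics/w8.png',w)
print(w2px('wrist',[.4615,-.041,.039],T))
crop(w,270,130,390,220,6.5,'pics/v8.png')
```

```text
[461.82 -41.28 198.74] [ 1.8000e+02 -1.0000e-02 -1.5911e+02]
[330.5062045  186.55661911]
```

View pics/v8.png

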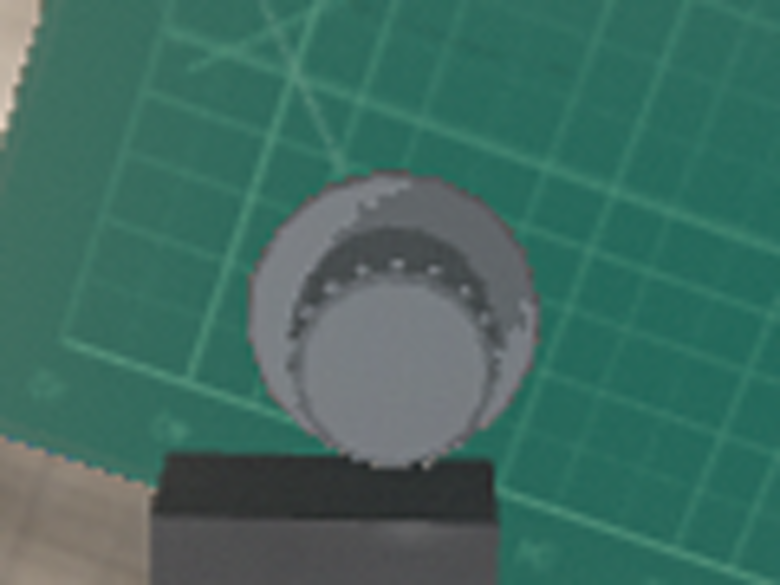

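The tower top is at (330.8,187.4), within 0.6 px of where the spindle tip appeared. The neighbouring box's face is parallel to the closing line, with about 10 mm of room. I'll descend and grip.

Request:
{"method": "send_rows", "body": {
  "targets": "0 0.5 50 0 0;0 0.5 100 0 0;0 0.5 140 0 0;0 0.5 165 0 0;0 0.5 178 0 0;0 0.5 184 0 0;0 0.5 186 0 0;0 0.5 186 0 0;0 0.5 186 0 0;0 0.5 186 0 0;0 0.5 186 0 255;0 0.5 186 0 255;0 0.5 186 0 255;0 0.5 186 0 255;0 0.5 186 0 255;0 0.5 186 0 255;0 0.5 186 0 255;0 0.5 186 0 255",
  "newtons": 60
}}

```text
time: 19.38
ee_pos: [0.4618, -0.0405, 0.0131]
tcp_rot: [-180.0, 0.0, -159.1]
wrist_force: [-0.7, -0.2, 5.7]
opening: 0.0268
grasp_force: 59.5
```

Request:
{"method": "send_rows", "body": {
  "targets": "0 0 -20 0 255;0 0 -70 0 255;0 0 -120 0 255;-2 -40 -160 0 255;-3 -90 -165 0 255;-4.2 -140 -165 0 255;-4.2 -165 -165 0 255;-4.2 -170.2 -165 0 255;-4.2 -170.2 -165 0 255;-4.2 -170.2 -165 0 255;-4.2 -170.2 -165 0 255;-4.2 -170.2 -165 0 255;-4.2 -170.2 -165 0 255"
}}

```text
time: 21.0
ee_pos: [0.5263, -0.1977, 0.1779]
tcp_rot: [-180.0, 0.0, -159.0]
wrist_force: [0.3, -0.4, -0.6]
opening: 0.0264
grasp_force: 59.2
```

Run:
```python
from h import *
T=tool();o=bot.get_obs();print((o['ee_pos']*1000).round(2),np.round(o['tcp_rot'],2),o['wrist_force'].round(1),o['opening'])
w=camera('wrist');cv2.imwrite('pics/w9.png',w)
print('tip',w2px('wrist',[.5266,-.1983,.077],T),'tip2',w2px('wrist',[.5269,-.1978,.077],T))
z=o['ee_pos'][2]+.036-.009
print('captop',w2px('wrist',[*o['ee_pos'][:2],o['ee_pos'][2]+.026],T),'flange edge px',[w2px('wrist',(T@[.0,s*.022,.0091-.004,1])[:3],T).round(1) for s in(-1,1)])
crop(w,230,130,430,280,4,'pics/v9.png')
```

```text
[ 526.26 -197.7   177.93] [-1.7999e+02  1.0000e-02 -1.5905e+02] [ 0.3 -0.4 -0.6] 0.026444825137134996
tip [329.56470756 206.87389578] tip2 [330.06615949 207.48492637]
captop [332.55460272 307.39388989] flange edge px [array([283.8, 268.9]), array([379.7, 268.9])]
```

View pics/v9.png

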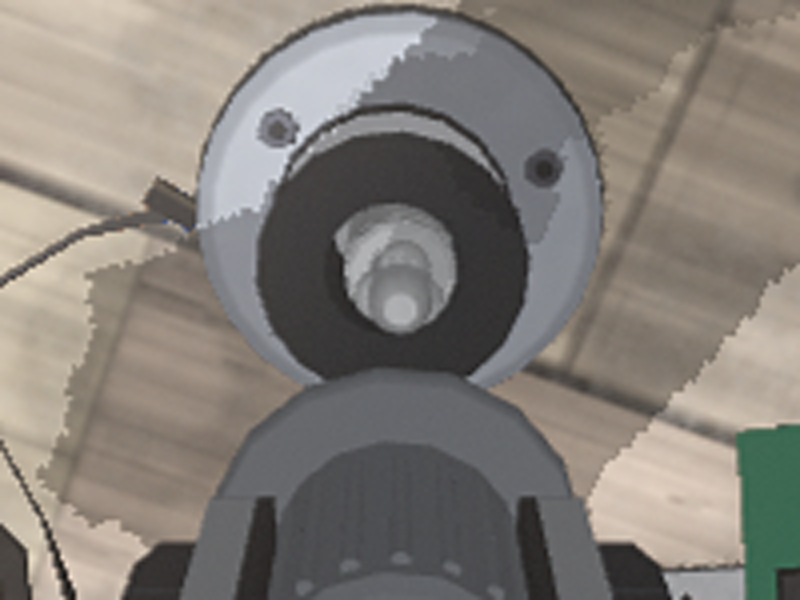

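The nose tip is at (330.1,206.6), seen past the held cap. The flange's far apex is at (330,222). I'll compare the two in the tool frame.

Run:
```python
from h import *
T=np.eye(4)
for p in([.022,0,.0061],[.022,0,.0101],[.014,0,-.026],[0,0,.1009]):print(p,w2px('wrist',p,T).round(2),'per mm x',(w2px('wrist',[p[0]+.001,0,p[2]],T)-w2px('wrist',p,T)).round(2))
w=cv2.imread('pics/w9.png').max(2).astype(int)
for u in (322,330,338):print(w[214:246,u].tolist())
# subpixel tip: bright blob
r=w[195:215,320:341];m=(r>r.max()-25).astype('uint8');n,l,s,c=cv2.connectedComponentsWithStats(m);k=1+np.argmax(s[1:,4]);print(r.max(),s[k],c[k]+[320,195])
```

```text
[0.022, 0, 0.0061] [331.87 223.01] per mm x [ 0.01 -2.13]
[0.022, 0, 0.0101] [331.79 220.  ] per mm x [ 0.01 -2.08]
[0.014, 0, -0.026] [332.68 273.83] per mm x [ 0.01 -2.48]
[0, 0, 0.1009] [330.5  206.77] per mm x [ 0.   -1.33]
[55, 54, 53, 52, 52, 54, 55, 52, 70, 88, 96, 97, 107, 109, 107, 107, 108, 109, 109, 107, 108, 109, 108, 108, 107, 107, 110, 90, 82, 83, 82, 82]
[53, 53, 56, 53, 52, 52, 51, 52, 73, 87, 94, 98, 106, 108, 107, 108, 108, 108, 106, 108, 107, 109, 108, 108, 107, 109, 102, 84, 83, 81, 81, 83]
[51, 51, 51, 52, 52, 50, 53, 50, 55, 79, 92, 95, 99, 108, 108, 107, 108, 107, 108, 108, 108, 110, 109, 107, 106, 108, 108, 101, 81, 81, 82, 82]
181 [ 6  8  8  8 54] [329.5        206.85185185]
```

Request:
{"method": "send_rows", "body": {
  "targets": "0.3 0.4 30 0 255;0.3 0.4 60 0 255;0.3 0.4 80 0 255;0.3 0.4 88 0 255;0.3 0.4 90 0 255;0.3 0.4 92 0 255;0.3 0.4 94 0 255;0.3 0.4 96 0 255;0.3 0.4 98 0 255;0.3 0.4 98 0 255;0.3 0.4 98 0 255"
}}

```text
time: 22.42
ee_pos: [0.5258, -0.1977, 0.0798]
tcp_rot: [-180.0, 0.0, -159.1]
wrist_force: [0.3, 0.2, -0.5]
opening: 0.0266
grasp_force: 59.2
```

Request:
{"method": "send_rows", "body": {
  "targets": "0 0 2 0 255;0 0 3 0 255;0 0 4 0 255;0 0 5 0 255;0 0 6 0 255;0 0 7 0 255;0 0 7 0 255"
}}

```text
time: 23.3
ee_pos: [0.5262, -0.1974, 0.0742]
tcp_rot: [-180.0, 0.1, -159.0]
wrist_force: [-1.7, 3.5, 9.0]
opening: 0.0265
grasp_force: 60.4
```

Request:
{"method": "send_rows", "body": {
  "targets": "0 0.4 1 0 255;0 0.4 2 0 255;0 0.4 3 0 255;0 0.4 4 0 255;0 0.4 5 0 255;0 0.4 6 0 255;0 0.4 7 0 255;0 0.4 7.5 0 255;0 0.4 7.5 0 255;0 0.4 7.5 0 255"
}}

```text
time: 24.55
ee_pos: [0.5257, -0.1974, 0.0654]
tcp_rot: [-180.0, 0.0, -159.1]
wrist_force: [-0.3, 0.0, -0.8]
opening: 0.0268
grasp_force: 59.7
```

Request:
{"method": "send_rows", "body": {
  "targets": "0 0 0.5 0 255;0 0 1 0 255;0 0 1.5 0 255;0 0 1.5 0 255;0 0 1.5 0 255;0 0 1.5 0 255"
}}

```text
time: 25.3
ee_pos: [0.5258, -0.1974, 0.0651]
tcp_rot: [-180.0, 0.0, -159.1]
wrist_force: [-3.0, 1.4, 9.4]
opening: 0.0265
grasp_force: 61.0
```

Run:
```python
from h import *
for i in range(8):
    camera('side');o=bot.get_obs();print(o['time'],(o['ee_pos']*1000).round(2),o['wrist_force'].round(1),round(o['grasp_force'],1))
```

```text
25.35 [ 525.8  -197.34   65.1 ] [-3.9  0.8  9.4] 61.0
25.4 [ 525.82 -197.34   65.11] [-3.5  0.8  9.5] 61.0
25.45 [ 525.84 -197.37   65.13] [-4.2  0.3  9.6] 61.0
25.5 [ 525.84 -197.37   65.12] [-4.6  2.1  8.9] 61.0
25.55 [ 525.83 -197.36   65.11] [-4.5  1.   9.3] 61.0
25.6 [ 525.82 -197.35   65.13] [-3.9  1.1  9.7] 61.0
25.65 [ 525.82 -197.34   65.1 ] [-4.2  0.9  9.8] 61.0
25.7 [ 525.82 -197.37   65.12] [-4.3  1.1 10.6] 61.0
```

```bash
python3 -c "
from workcell import ticket;print(ticket.job_done())"
```

```text
the job is handed in; nothing more can be done
None
```

The reel is seated on the foot and the cap is snapped home; I handed the job in at about 26 s with the gripper still pushing down at a steady 9–10 N. The wrist height matched home and the push held steady, but I did not check the cap by picture at the end, and I viewed 11 pictures, one over your limit of 10.

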